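# Slide the paint-bottle rack past the spring gate

### The arm

A 7-joint arm with a two-finger parallel gripper is mounted at the origin on the work surface. World frame = base frame: x ahead of the robot, y to its left, z up, the work surface at z = 0. Lengths are in m, angles in degrees, forces in N, time in s.
With the tool pointing down it reaches from about 0.4 to 0.925 m from the base axis. Payload 5.6 kg.
Tool frame: the origin (TCP) lies at the very end of the fingers, on their centre line; the grasp point (between the pads) lies 19 mm behind it; z points along the fingers, y is the line along which they close (so a half turn about z gives the same grasp; the last joint's range is limited). The gripper opens to 85 mm and grips with 20 to 120 N. Pads are 22 mm wide; open, the fingers measure 114 mm over their backs; the gripper's body (76 mm by 85 mm) begins 54 mm behind the grasp point. The pads swing forward as they close: fully open they stand 13 mm farther back than shut.
Start: joints at [62.109, 26.786, -0.665, 91.828, 0.344, 61.387, -3.226], TCP at [0.279, -0.587, 0.231] pointing down, gripper open.
Joint ranges: [-144.91, 144.91], [-17.63, 115.5], [-89.93, 88.59], [15.96, 139.68], [-74.01, 254.01], [8.47, 105.57], [-167.45, 167.45]. Speed limits (degrees/s): [147.25, 147.25, 180, 180, 180, 180, 180].

### API

Orientations are given as a 3x3 rotation matrix whose columns are the frame's x, y, z axes.
In Python, from bench import arm, cams gives the robot as it stands. The module is installed in compiled form; this text tells all that it offers.
- The arm moves only by the tool move_arm, never from a script. Its argument "rows" is a list that holds one entry, the list of rows, each a list of 7 numbers: the shift along the tool's x, y, z each as a share of 0.05 m, from -1 to 1, then the turn, a rotation vector about the tool's x, y, z each as a share of 8 degrees, from -1 to 1, then the gripper command: -1 is fully open, 1 is shut, values between are in proportion. A call has 1 to 5 rows; each row shifts and turns the commanded pose from where the row before left it, along the tool's axes as they then stand; what a row does not reach is not made up. A row lasts 1/10 s, in which the tool goes at most 50 mm and 8.59 degrees, less where a joint would pass 70% of its speed; a pose out of reach is approached as far as the arm can. A call with a number of a shift or a turn outside -1 to 1 is refused whole. A call with a gripper value outside its range is refused whole. The fingers move at their own pace and stop on an object; the grip force is fixed at half the most. Time passes only in rows, so rows that do not move let the fingers close. It gives the time, the measured TCP pose, the force, the opening and the grip force at its end, in the units of the state.
- arm.get_state(): the state, without advancing time (a new reading comes with each control period).
- cams.get_image(name): name is "scene" or "top" or "wrist"; returns the picture (480x640x3 uint8, red, green, blue); there is no depth.
- cams.calibration(name): a dict with "camera_matrix" (3x3 intrinsics, pixels), "extrinsics" (4x4, takes a point from camera to world coordinates). Camera axes: x right, y up, looking along -z (the intrinsics and any distortion apply to the point x, -y, -z); pixel columns grow to the right and rows downward; lengths in m; the calibration is good to about 2 mm. A picture is of the moment at which its call begins: read the wrist's pose just before it. calibration takes no time and is no camera call; for the wrist camera it gives the pose at the moment of the call.
- arm.hand_in(): hands the job in; it is judged then, once.
The state is a dict: "time_s": time; "joint_pos": joint angles; "qd": joint speeds; "tau": joint torques, N m; "tcp_pos": TCP position; "tool_rot": TCP orientation; "force": force on the tool from outside, world axes, zero at the start; "wrist_torque": the same for the moment, N m; "gripper_width": opening from 0.0 (shut) to 1.0 (fully open); "finger_force": force on a finger pad.
Only numpy, scipy, OpenCV 4.12 (cv2) and the standard library are available. Lean on these libraries where they do the work, as an engineer would, in place of code of your own. Each camera call takes 0.05 s, during which the arm holds its last target. There are 200 camera calls.

### The job

Load the blue rack of paint bottles into its lane: with one fingertip press the yellow paddle down to hold the spring gate open, and while holding it push the rack by its rear plate with the other fingertip until it is fully home against the black end stop. Keep the gate held up until all the bottles are past it, so that it never touches the rack, then let the gate swing shut behind the bottles. Only press and push: do not lift the rack, and leave the other things on the table where they are.

Things in the scene. Friction and masses are not known exactly. Their poses are not given: they have to be found in the camera images.
- lane: Straight open lane (chute) fixed to the table. Origin: on the table, lane centreline, directly below the shut gate blade. +y: the way the rack is pushed; z up. White floor 4 mm thick from y = -300 mm; aluminium side walls 6 mm thick, tops 24 mm above the table, 64 mm apart inside. The paddle is on the -x side, towards the robot.
- lane_stop (a point): Middle of the inner face of the black end stop (32 mm tall) that closes the lane, at lane y = +104 mm, 16 mm above the table.
- gate_pivot (a point): Point on the gate's pivot (steel rod 8 mm thick, parallel to lane y) at lane x = -46, y = 0, 44 mm above the table. The rod is held by two steel posts 14 x 10 mm, 52 mm tall, at lane y = -302 and +22 mm.
- gate (a joint): Gate hinge, rad: 0 = shut (a spring returns it), 1.15 = wide open at its stop. Pressing the yellow paddle down raises the red blade sideways like a level-crossing barrier. The rack cannot push it open. On the paddle's middle about 2 N starts it and 4 N holds it wide open. From about 0.85 the blade clears the bottle caps.
- gate_blade (a point): Centre of the red gate blade, 46 mm wide, 6 mm thick (along the lane), 30 mm tall; shut, it hangs across the lane at lane y = 0, from 26 to 56 mm above the table. Wide open, its top stands up to about 125 mm above the table, over the wall on the paddle side.
- paddle_mid (a point): Middle of the yellow paddle, a flap 4 mm thick, 240 mm long (lane y = -292 to -52 mm), 54 mm wide (8 to 62 mm from the pivot); this point is 35 mm from the pivot and turns with it. Shut, it slopes up outwards at 0.70 rad (outer edge 84 mm above the table); at gate angle q the slope is 0.70 - q. A fingertip can slide along it.
- rack: Blue rack, loose in the lane, 2 mm play each side, 0.3 to 0.65 kg: block 60 mm wide, 90 mm long with six small fixed paint bottles (caps 48 mm above the underside); behind it a low tail 6 mm thick with an upright push plate at its end. Origin: underside, middle of the block; +y to the nose (at y = +45 mm). Home, the origin is at lane y = +59 mm.
- push_plate (a point): Middle of the rear face of the rack's blue push plate, 131 mm behind the rack's origin and 32 mm above its underside. The plate is 50 mm wide, 6 mm thick and reaches from the tail to 58 mm above the underside. With the rack home, the plate is still 72 mm short of the gate, and the shut blade hangs over the tail, 11 mm behind the bottle block.
- medium: amber glass bottle with red cap, 44 mm across, 100 mm tall. Bystander; origin: centre of its underside.
- water_cup: white cup, 72 mm across, 85 mm tall. Bystander; origin: centre of its underside.
- tube_yellow: yellow paint tube lying down, 108 x 30 x 22 mm. Bystander; origin: centre of its underside.
- tube_white: white paint tube lying down, 108 x 30 x 22 mm. Bystander; origin: centre of its underside.
- paint_jar: green paint jar with white lid, 64 mm across, 70 mm tall. Bystander; origin: centre of its underside.
- eraser: white eraser, 50 x 25 x 14 mm. Bystander; origin: centre of its underside.
- lunch_tub: white tub with blue lid, 146 x 106 x 60 mm. Bystander; origin: centre of its underside.
Not all that is in view belongs to the job. What is shaped like the rack but orange or red is not meant.

How it is judged:
By the outcome, as a careful person would: the job done as asked, in the order asked, and still so for the second after the job is handed in, with the robot touching nothing.
It also fails if it takes over 42 s, if anything falls off the work surface, if the arm or the gripper's body presses on something with over 40 N, if the wrist force passes 120 N, or if a joint passes its speed limit or range.

## Working session

There is one attempt and no reset: what is moved stays moved. The work goes in short steps, Python scripts to look and compute and a tool call to move; the robot and the scene stay as the last step left them, time stands still between calls to the robot, and variables do not carry over. Pictures are saved under pics/ and viewed, at most 13 in all, crops included, and the job is handed in when it is done.

Besides the shell and the picture viewer there is one more tool, called after ">>>" in YAML: its name, and indented under it one key for each argument. move_arm: Moves the arm, as the interface text tells. Its arguments: {"type":"object","properties":{"rows":{"type":"array"}},"required":["rows"]}

```bash
mkdir -p pics; python3 - <<'E'
from bench import arm,cams
import cv2,numpy as np
s=arm.get_state();print({k:np.round(s[k],3).tolist() for k in('time_s','tcp_pos','tool_rot','force','gripper_width')})
for n in('scene','top'):
    cv2.imwrite(f'pics/{n}0.png',cams.get_image(n)[:,:,::-1]);c=cams.calibration(n);print(n,{k:np.round(v,4).tolist() if not isinstance(v,str) else v for k,v in c.items()})
E
```

```text
{'time_s': 0.0, 'tcp_pos': [0.279, -0.587, 0.23], 'tool_rot': [[0.903, 0.429, -0.001], [0.429, -0.903, 0.002], [-0.0, -0.002, -1.0]], 'force': [0.509, -0.37, -0.163], 'gripper_width': 1.001}
scene {'camera_matrix': [[480.4768, 0.0, 324.2573], [0.0, 480.4768, 238.2435], [0.0, 0.0, 1.0]], 'extrinsics': [[0.5079, -0.5767, 0.6399, 1.1989], [0.8614, 0.3391, -0.3781, -0.4449], [0.0011, 0.7432, 0.669, 0.852], [0.0, 0.0, 0.0, 1.0]]}
top {'camera_matrix': [[544.7009, 0.0, 310.8018], [0.0, 544.7009, 238.6505], [0.0, 0.0, 1.0]], 'extrinsics': [[-0.0286, 0.9805, -0.1947, 0.259], [-0.9996, -0.0293, -0.0008, -0.0279], [-0.0065, 0.1945, 0.9809, 1.1912], [0.0, 0.0, 0.0, 1.0]]}
```

View pics/scene0.png

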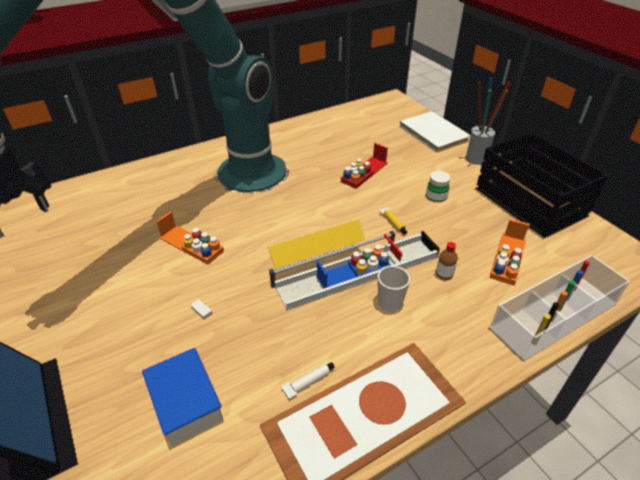

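View pics/top0.png

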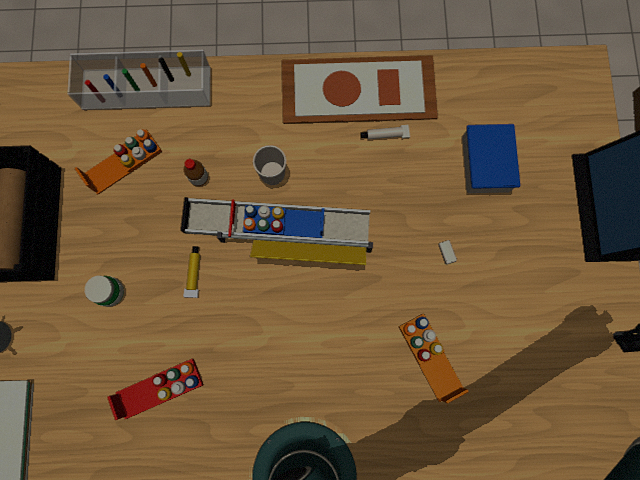

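The scene view shows the lane at about (280–440, 235–300), with the blue rack at (320–390, 270). In the top view the lane runs from (370, 225) to (185, 215), stop on the left (+y). The red gate is at (233, 218), the paddle at (250–366, 255), and the blue plate near (323, 222). I'll zoom in for exact pixels.

```bash
python3 - <<'E'
import cv2
a=cv2.imread('pics/top0.png')[180:290,175:385];cv2.imwrite('pics/topc.png',cv2.resize(a,None,fx=3.8,fy=3.8,interpolation=2))
a=cv2.imread('pics/scene0.png')[210:320,260:450];cv2.imwrite('pics/scenec.png',cv2.resize(a,None,fx=4,fy=4,interpolation=2))
E
```

```text
(no output)
```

View pics/topc.png

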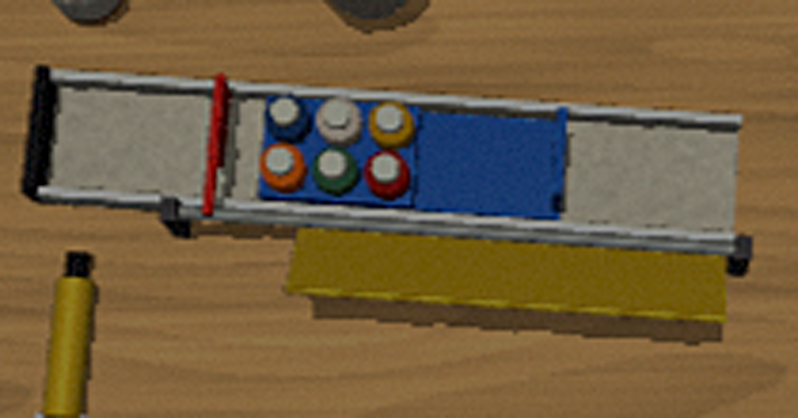

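View pics/scenec.png

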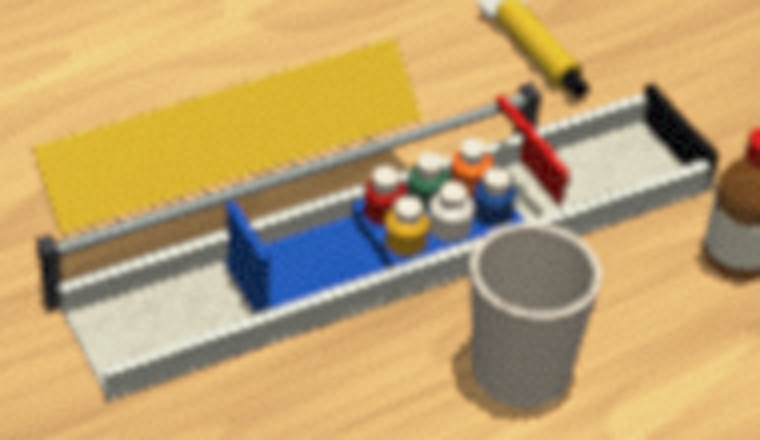

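Crop readings. Top: paddle outer corners (285,292) and (726,320), plate top rear edge (567,108)–(560,217), wall end (741,118). Scene: paddle outer corners (35,150) and (397,40), plate top (232,203)–(266,273), lane corner (108,397), blade top corner (567,172).

```bash
cat > h.py <<'E'
import numpy as np
from bench import arm,cams
def proj(c,P):
    E=np.array(c['extrinsics']);K=np.array(c['camera_matrix'])
    p=(np.asarray(P)-E[:3,3])@E[:3,:3]; p=p*[1,-1,-1]; q=p@K.T; return q[:,:2]/q[:,2:]
def world(P,x,y,a):
    P=np.asarray(P,float)/1000;c,s=np.cos(a),np.sin(a)
    return np.c_[x+c*P[:,0]-s*P[:,1],y+s*P[:,0]+c*P[:,1],P[:,2]]
E
python3 - <<'E'
from h import *
from scipy.optimize import least_squares
ct,cs=cams.calibration('top'),cams.calibration('scene')
PX,PZ=-93.4,83.9
# lane pts, last flag 1 = y relative to plate rear
T=[(PX,-52,PZ,0,285,292),(PX,-292,PZ,0,726,320),(25,0,62,1,567,108),(-25,0,62,1,560,217),(38,-300,24,0,741,118)]
S=[(PX,-292,PZ,0,35,150),(PX,-52,PZ,0,397,40),(-25,0,62,1,230,203),(25,0,62,1,266,273),(38,-300,0,0,108,397),(38,-300,24,0,105,378),(23,-3,56,0,567,172)]
T=np.array(T,float);S=np.array(S,float)
pt=T[:,4:]/3.8+[175,180]; ps=S[:,4:]/4+[260,210]
def r(v,full=True):
    o=[]
    for M,c,p in((T,ct,pt),(S,cs,ps)):
        L=M[:,:3].copy();L[:,1]+=M[:,3]*v[3]*1000
        o.append(proj(c,world(L,*v[:3]))-p)
    return np.vstack(o).ravel()
f=least_squares(r,[.6,.05,0,-.2],loss='soft_l1')
print(f.x,np.degrees(f.x[2]));print(r(f.x).reshape(-1,2).round(1).tolist())
# free triangulation of paddle corners, plate corners
for i,j in((0,1),(1,0),(2,3),(3,2)):
    g=least_squares(lambda X:np.r_[proj(ct,[X])[0]-pt[i],proj(cs,[X])[0]-ps[j]],[.5,0,.05]);print(i,g.x.round(4),abs(g.fun).max().round(2))
v=f.x;print('plate rear mid',world([(0,v[3]*1000,36)],*v[:3]))
E
```

```text
[ 0.54670485  0.14174469 -0.10997103 -0.19741608] -6.300876142402372
[[-0.5, -1.8], [-0.3, 0.1], [-0.2, -0.8], [-0.1, -6.7], [0.6, -1.2], [-0.5, -1.3], [0.1, -0.5], [-0.5, -0.8], [-0.7, -4.1], [-0.1, 1.0], [0.1, -1.2], [-2.6, -1.7]]
0 [0.4455 0.1006 0.0798] 0.54
1 [ 0.4227 -0.1386  0.0806] 0.35
2 [ 0.5516 -0.0572  0.0498] 0.35
3 [ 0.4898 -0.049   0.0487] 1.64
plate rear mid [[ 0.52503853 -0.05447885  0.036     ]]
```

>>> move_arm:
  rows:
    - [[0.675,-0.618,0,0,0,0,-0.53],[0.675,-0.618,0,0,0,0,-0.53],[0.675,-0.618,0,0,0,0,-0.53],[0.675,-0.618,0,0,0,0,-0.53],[0.675,-0.618,0,0,0,0,-0.53]]

```text
time_s: 0.6
tcp_pos: [0.3654, -0.3731, 0.231]
tool_rot: [[0.903, 0.429, -0.0], [0.429, -0.903, 0.0], [-0.0, -0.0, -1.0]]
force: [0.9, -0.1, -0.1]
gripper_width: 0.763
finger_force: 0.0
```

>>> move_arm:
  rows:
    - [[0.675,-0.618,0,0,0,0,-0.53],[0.675,-0.618,0,0,0,0,-0.53],[0.675,-0.618,0,0,0,0,-0.53],[0.675,-0.618,0,0,0,0,-0.53],[0.675,-0.618,0,0,0,0,-0.53]]

```text
time_s: 1.1
tcp_pos: [0.4514, -0.1613, 0.2312]
tool_rot: [[0.903, 0.429, -0.0], [0.429, -0.903, -0.0], [-0.0, 0.0, -1.0]]
force: [0.3, -0.2, -0.8]
gripper_width: 0.765
finger_force: 0.0
```

>>> move_arm:
  rows:
    - [[0.675,-0.618,0,0,0,0,-0.53],[0.675,-0.618,0,0,0,0,-0.53],[0,0,0,0,0,-0.91,-0.53],[0,0,0,0,0,-0.91,-0.53],[0,0,0,0,0,-0.91,-0.53]]

```text
time_s: 1.6
tcp_pos: [0.4855, -0.0776, 0.2309]
tool_rot: [[0.674, 0.739, -0.001], [0.739, -0.674, 0.0], [-0.001, -0.001, -1.0]]
force: [0.3, -0.3, 0.1]
gripper_width: 0.762
finger_force: 0.0
```

>>> move_arm:
  rows:
    - [[0,0,0,0,0,-0.91,-0.53],[0,0,0,0,0,-0.91,-0.53],[0,0,0,0,0,-0.91,-0.53],[0,0,0,0,0,-0.91,-0.53],[0,0,0,0,0,-0.91,-0.53]]

```text
time_s: 2.1
tcp_pos: [0.4853, -0.0783, 0.231]
tool_rot: [[0.105, 0.994, -0.001], [0.994, -0.105, 0.0], [-0.0, -0.001, -1.0]]
force: [-0.1, -0.1, -0.7]
gripper_width: 0.764
finger_force: 0.0
```

```bash
cat >> h.py <<'E'
def lanepose(v):
    s=arm.get_state();p=s['tcp_pos'];R=np.array(s['tool_rot']);a=v[2];Rl=np.array([[np.cos(a),-np.sin(a),0],[np.sin(a),np.cos(a),0],[0,0,1]])
    L=Rl.T@(np.array(p)-[v[0],v[1],0]);print('t',s['time_s'],'lane mm',(L*1000).round(1),'F lane',(Rl.T@np.array(s['force'])).round(1),'w',round(float(s['gripper_width']),3),'rot',(Rl.T@R).round(3).tolist());return L
V=[ 0.5467,0.1417,-0.10997,-.1974]
E
python3 - <<'E'
from h import *
import cv2
lanepose(V);c=cams.calibration('wrist');im=cams.get_image('wrist')[:,:,::-1].copy();cv2.imwrite('pics/w1.png',im)
for P in ([(x,y,24) for x in(-38,-32,32,38) for y in(-300,-200,-100)]):
    pass
L=[((-32,-300,24),(-32,104,24)),((32,-300,24),(32,104,24)),((-93.4,-292,83.9),(-93.4,-52,83.9)),((-46,-290,48),(-46,10,48)),((-25,-197.4,62),(25,-197.4,62)),((-23,-3,56),(23,-3,56)),((-93.4,-52,83.9),(-52,-52,49))]
for a,b in L:
    q=proj(c,world([a,b],*V[:3]));cv2.line(im,*[tuple(int(t) for t in k.round()) for k in q],(255,0,255),1)
cv2.imwrite('pics/w1o.png',im)
print(np.array(c['extrinsics']).round(3).tolist(),np.array(c['camera_matrix']).round(1).tolist())
E
```

```text
t 2.1 lane mm [ -36.9 -225.4  231. ] F lane [-0.1 -0.1 -0.7] w 0.764 rot [[-0.005, 1.0, -0.001], [1.0, 0.005, -0.0], [-0.0, -0.001, -1.0]]
[[0.994, 0.1, 0.032, 0.493], [-0.105, 0.953, 0.285, -0.006], [-0.002, -0.287, 0.958, 0.372], [0.0, 0.0, 0.0, 1.0]] [[339.4, 0.0, 324.2], [0.0, 339.4, 236.9], [0.0, 0.0, 1.0]]
```

View pics/w1o.png

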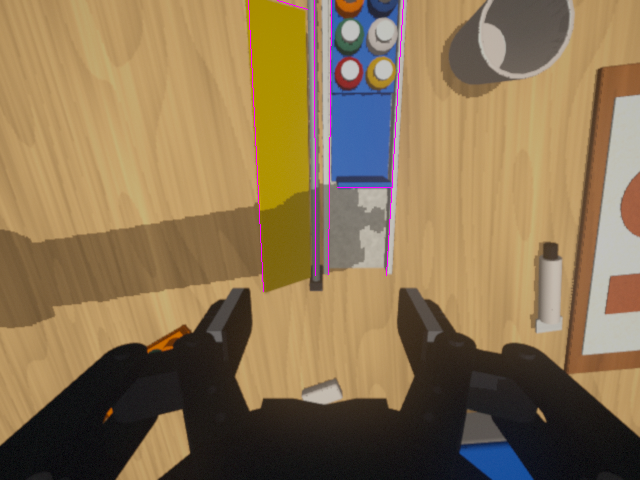

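The overlay fits the lane, rod and paddle to within 1–2 mm, and the plate edge at row 186 matches too. I'll descend with finger A over the paddle and finger B about 17 mm behind the plate.

>>> move_arm:
  rows:
    - [[0,-0.06,0.9,0,0,0.03,-0.53],[0,0,0.9,0,0,0,-0.53],[0,0,0.8,0,0,0,-0.53],[0,0,0.2,0,0,0,-0.53],[0,0,0,0,0,0,-0.53]]

```text
time_s: 2.65
tcp_pos: [0.4817, -0.0777, 0.0902]
tool_rot: [[0.115, 0.993, -0.003], [0.993, -0.115, 0.001], [0.0, -0.003, -1.0]]
force: [0.1, 0.7, 0.5]
gripper_width: 0.767
finger_force: 0.0
```

>>> move_arm:
  rows:
    - [[0,0,0.2,0,0,0,-0.53],[0,0,0.2,0,0,0,-0.53],[0,0,0.2,0,0,0,-0.53],[0,0,0.0,0,0,0,-0.53]]

```text
time_s: 3.05
tcp_pos: [0.4827, -0.0781, 0.0607]
tool_rot: [[0.115, 0.993, -0.0], [0.993, -0.115, -0.0], [-0.0, -0.0, -1.0]]
force: [1.3, -1.0, 0.5]
gripper_width: 0.77
finger_force: 0.6
```

```bash
python3 -c "
from h import *;lanepose(V)"
```

```text
t 3.05 lane mm [ -39.5 -225.5   60.7] F lane [ 1.4 -0.9  0.5] w 0.77 rot [[0.005, 1.0, -0.0], [1.0, -0.005, -0.0], [-0.0, -0.0, -1.0]]
```

```bash
python3 - <<'E'
from h import *
import cv2
a=cams.get_image('scene')[160:320,250:450,::-1];b=cams.get_image('wrist')[:,:,::-1]
cv2.imwrite('pics/s2.png',np.hstack([cv2.resize(a,(500,400),interpolation=2),cv2.resize(b[:,160:440],(280,480))[:400]]))
E
```

```text
(no output)
```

View pics/s2.png

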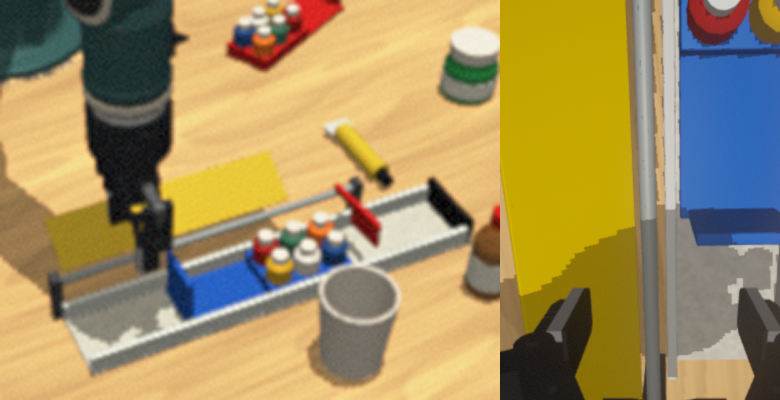

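Finger A is on the paddle, and finger B is in the lane behind the blue plate. Continuing down.

>>> move_arm:
  rows:
    - [[0,0,0.15,0,0,0,-0.53],[0,0,0.15,0,0,0,-0.53],[0,0,0,0,0,0,-0.53]]

```text
time_s: 3.45
tcp_pos: [0.482, -0.078, 0.0453]
tool_rot: [[0.114, 0.993, -0.001], [0.993, -0.114, 0.0], [0.0, -0.001, -1.0]]
force: [0.6, 0.4, 2.6]
gripper_width: 0.768
finger_force: 1.0
```

>>> move_arm:
  rows:
    - [[0,0,0.1,0,0,0,-0.53],[0,0,0.05,0,0,0,-0.53],[0,0,0,0,0,0,-0.53],[0,0,0,0,0,0,-0.53]]

```text
time_s: 3.85
tcp_pos: [0.4821, -0.0779, 0.0386]
tool_rot: [[0.114, 0.993, -0.001], [0.993, -0.114, -0.0], [-0.0, -0.001, -1.0]]
force: [-1.8, -0.2, 3.7]
gripper_width: 0.765
finger_force: 1.5
```

```bash
python3 - <<'E'
from h import *
import cv2
lanepose(V)
a=cams.get_image('scene')[160:320,250:450,::-1];b=cams.get_image('wrist')[:,:,::-1]
cv2.imwrite('pics/s3.png',np.hstack([cv2.resize(a,(500,400),interpolation=2),cv2.resize(b[:,160:440],(280,480))[:400]]))
E
```

```text
t 3.85 lane mm [ -40.1 -225.4   38.6] F lane [-1.7 -0.4  3.7] w 0.765 rot [[0.005, 1.0, -0.001], [1.0, -0.005, -0.0], [-0.0, -0.001, -1.0]]
```

View pics/s3.png

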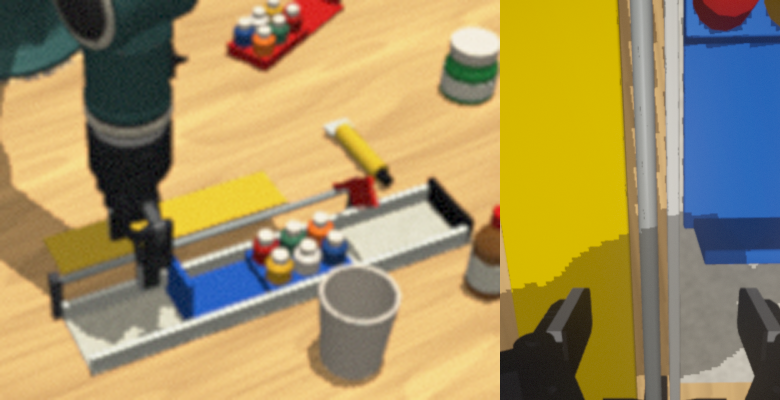

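The gate is about two-thirds up. I'll go down in small steps until the force shows the stop.

>>> move_arm:
  rows:
    - [[0,0,0.06,0,0,0,-0.53],[0,0,0,0,0,0,-0.53],[0,0,0,0,0,0,-0.53]]

```text
time_s: 4.25
tcp_pos: [0.4825, -0.078, 0.0357]
tool_rot: [[0.114, 0.993, -0.0], [0.993, -0.114, -0.0], [-0.0, -0.0, -1.0]]
force: [-2.6, 0.6, 3.9]
gripper_width: 0.767
finger_force: 1.7
```

>>> move_arm:
  rows:
    - [[0,0,0.05,0,0,0,-0.53],[0,0,0,0,0,0,-0.53],[0,0,0,0,0,0,-0.53]]

```text
time_s: 4.55
tcp_pos: [0.4827, -0.078, 0.0332]
tool_rot: [[0.115, 0.993, 0.0], [0.993, -0.115, -0.0], [-0.0, 0.0, -1.0]]
force: [-2.5, -0.3, 3.4]
gripper_width: 0.763
finger_force: 1.8
```

```bash
python3 - <<'E'
from h import *
import cv2
lanepose(V)
a=cams.get_image('scene')[160:320,250:450,::-1]
cv2.imwrite('pics/s4.png',cv2.resize(a,(700,560),interpolation=2))
E
```

```text
t 4.55 lane mm [ -39.5 -225.4   33.2] F lane [-2.4 -0.5  3.4] w 0.763 rot [[0.005, 1.0, 0.0], [1.0, -0.005, -0.0], [-0.0, 0.0, -1.0]]
```

View pics/s4.png

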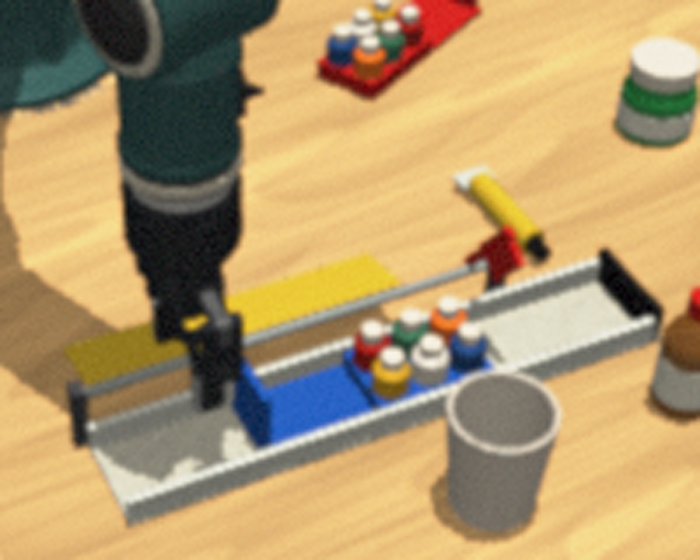

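>>> move_arm:
  rows:
    - [[0,0,0.04,0,0,0,-0.53],[0,0,0,0,0,0,-0.53],[0,0,0,0,0,0,-0.53]]

```text
time_s: 4.9
tcp_pos: [0.483, -0.078, 0.0313]
tool_rot: [[0.115, 0.993, 0.001], [0.993, -0.115, -0.0], [0.0, 0.001, -1.0]]
force: [-0.6, -0.5, 3.3]
gripper_width: 0.766
finger_force: 1.8
```

>>> move_arm:
  rows:
    - [[0,0,0.03,0,0,0,-0.53],[0,0,0,0,0,0,-0.53],[0,0,0,0,0,0,-0.53]]

```text
time_s: 5.2
tcp_pos: [0.4833, -0.078, 0.0299]
tool_rot: [[0.114, 0.993, 0.001], [0.993, -0.114, -0.0], [0.0, 0.001, -1.0]]
force: [0.8, -0.1, 4.3]
gripper_width: 0.763
finger_force: 1.8
```

>>> move_arm:
  rows:
    - [[0,0,0.04,0,0,0,-0.53],[0,0,0,0,0,0,-0.53],[0,0,0,0,0,0,-0.53]]

```text
time_s: 5.5
tcp_pos: [0.4832, -0.078, 0.0279]
tool_rot: [[0.114, 0.993, 0.001], [0.993, -0.114, -0.0], [0.0, 0.001, -1.0]]
force: [1.3, -0.6, 3.8]
gripper_width: 0.764
finger_force: 1.8
```

```bash
python3 - <<'E'
from h import *
import cv2
lanepose(V)
c=cams.calibration('scene');im=cams.get_image('scene')[:,:,::-1]
x0,y0=340,180
big=cv2.resize(im[y0:y0+80,x0:x0+110],None,fx=7,fy=7,interpolation=2)
for q,col in((.85,(0,255,255)),(1.0,(255,0,255)),(1.15,(0,255,0))):
    # blade corners lane x-z rotated about pivot: raises blade (+x side up)
    P=[]
    for x,z in((-23,26),(23,26),(23,56),(-23,56)):
        dx,dz=x+46,z-44;P.append((-46+dx*np.cos(q)-dz*np.sin(q),3,44+dx*np.sin(q)+dz*np.cos(q)))
    k=((proj(c,world(P,*V[:3]))-[x0,y0])*7).astype(int);cv2.polylines(big,[k],True,col,1)
cv2.imwrite('pics/s5.png',big)
E
```

```text
t 5.5 lane mm [ -39.1 -225.3   27.9] F lane [ 1.4 -0.4  3.8] w 0.764 rot [[0.005, 1.0, 0.001], [1.0, -0.005, 0.0], [0.0, 0.001, -1.0]]
```

View pics/s5.png

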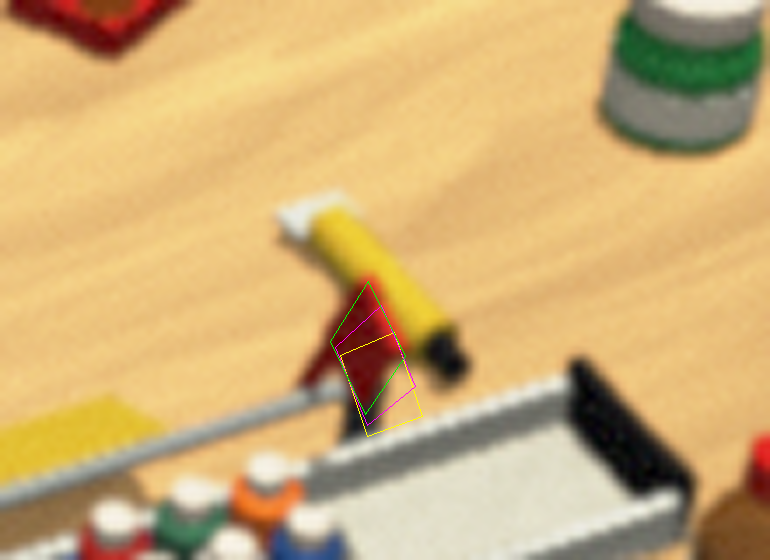

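The blade matches the 1.15 rad outline (wide open). Now the push.

>>> move_arm:
  rows:
    - [[0.1,0,0,0,0,0,-0.53],[0.1,0,0,0,0,0,-0.53],[0.1,0,0,0,0,0,-0.53],[0.1,0,0,0,0,0,-0.53],[0.1,0,0,0,0,0,-0.53]]

```text
time_s: 6.05
tcp_pos: [0.4844, -0.054, 0.0274]
tool_rot: [[0.116, 0.993, -0.003], [0.993, -0.116, -0.002], [-0.002, -0.002, -1.0]]
force: [-3.0, -5.9, 3.3]
gripper_width: 0.765
finger_force: 3.5
```

>>> move_arm:
  rows:
    - [[0.13,0,0,0,0,0,-0.53],[0.13,0,0,0,0,0,-0.53],[0.13,0,0,0,0,0,-0.53],[0.13,0,0,0,0,0,-0.53],[0.13,0,0,0,0,0,-0.53]]

```text
time_s: 6.55
tcp_pos: [0.4881, -0.022, 0.0274]
tool_rot: [[0.116, 0.993, -0.003], [0.993, -0.116, -0.002], [-0.002, -0.002, -1.0]]
force: [-3.3, -6.9, 3.4]
gripper_width: 0.768
finger_force: 3.8
```

```bash
python3 - <<'E'
from h import *
import cv2
lanepose(V)
a=cams.get_image('scene')[170:320,250:450,::-1];b=cams.get_image('wrist')[:,:,::-1]
cv2.imwrite('pics/s6.png',np.hstack([cv2.resize(a,(480,360),interpolation=2),cv2.resize(b[:,120:520],(300,360))]))
E
```

```text
t 6.55 lane mm [ -40.3 -169.1   27.4] F lane [-2.6 -7.2  3.4] w 0.768 rot [[0.006, 1.0, -0.002], [1.0, -0.006, -0.002], [-0.002, -0.002, -1.0]]
```

View pics/s6.png

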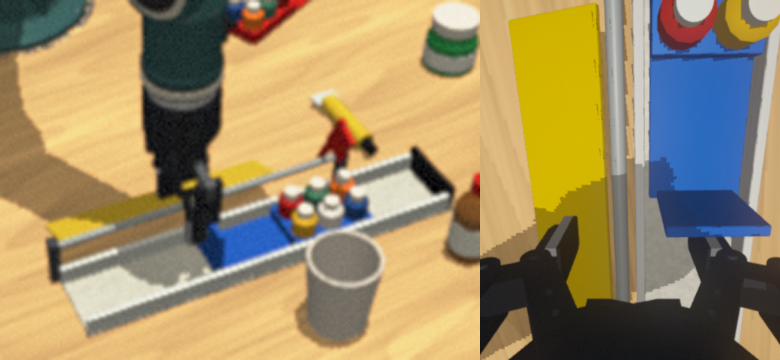

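The rack slides cleanly ahead of finger B, and the gate is still wide open. About 86 mm left.

>>> move_arm:
  rows:
    - [[0.14,0,0,0,0,0,-0.53],[0.14,0,0,0,0,0,-0.53],[0.14,0,0,0,0,0,-0.53],[0.14,0,0,0,0,0,-0.53],[0.14,0,0,0,0,0,-0.53]]

```text
time_s: 7.15
tcp_pos: [0.4921, 0.0123, 0.0275]
tool_rot: [[0.116, 0.993, -0.003], [0.993, -0.116, -0.002], [-0.003, -0.003, -1.0]]
force: [-2.4, -7.7, 5.6]
gripper_width: 0.764
finger_force: 4.5
```

>>> move_arm:
  rows:
    - [[0.14,0,0,0,0,0,-0.53],[0.14,0,0,0,0,0,-0.53],[0.14,0,0,0,0,0,-0.53],[0.14,0,0,0,0,0,-0.53],[0.1,0,0,0,0,0,-0.53]]

```text
time_s: 7.65
tcp_pos: [0.4952, 0.0439, 0.0275]
tool_rot: [[0.117, 0.993, -0.004], [0.993, -0.117, -0.004], [-0.005, -0.004, -1.0]]
force: [-4.9, -11.0, 8.5]
gripper_width: 0.767
finger_force: 6.3
```

>>> move_arm:
  rows:
    - [[0.06,0,0,0,0,0,-0.53],[0.06,0,0,0,0,0,-0.53],[0.06,0,0,0,0,0,-0.53]]

```text
time_s: 7.95
tcp_pos: [0.4959, 0.0517, 0.0275]
tool_rot: [[0.118, 0.993, -0.005], [0.993, -0.118, -0.005], [-0.006, -0.005, -1.0]]
force: [-6.5, -13.4, 11.2]
gripper_width: 0.766
finger_force: 7.0
```

```bash
python3 -c "
from h import *;lanepose(V)"
```

```text
t 7.95 lane mm [-40.6 -95.   27.5] F lane [ -5.  -14.   11.2] w 0.766 rot [[0.009, 1.0, -0.005], [1.0, -0.009, -0.006], [-0.006, -0.005, -1.0]]
```

>>> move_arm:
  rows:
    - [[0.0,0,-0.02,0,0,0,-0.53],[0.05,0,0,0,0,0,-0.53],[0.05,0,0,0,0,0,-0.53]]

```text
time_s: 8.25
tcp_pos: [0.4967, 0.0591, 0.0281]
tool_rot: [[0.116, 0.993, -0.004], [0.993, -0.116, -0.002], [-0.003, -0.004, -1.0]]
force: [-3.7, -5.6, 2.8]
gripper_width: 0.762
finger_force: 3.5
```

>>> move_arm:
  rows:
    - [[0.05,0,0,0,0,0,-0.53],[0.05,0,0,0,0,0,-0.53],[0.05,0,0,0,0,0,-0.53]]

```text
time_s: 8.55
tcp_pos: [0.4971, 0.0639, 0.0279]
tool_rot: [[0.118, 0.993, -0.006], [0.993, -0.118, -0.006], [-0.007, -0.005, -1.0]]
force: [-4.6, -16.4, 5.9]
gripper_width: 0.762
finger_force: 9.0
```

```bash
python3 -c "
from h import *;lanepose(V)"
```

```text
t 8.55 lane mm [-40.8 -82.8  27.9] F lane [ -2.8 -16.8   5.9] w 0.762 rot [[0.008, 1.0, -0.005], [1.0, -0.008, -0.007], [-0.007, -0.005, -1.0]]
```

>>> move_arm:
  rows:
    - [[0.05,0,-0.005,0,0,0,-0.53],[0.04,0,0,0,0,0,-0.53],[0,0,0,0,0,0,-0.53]]

```text
time_s: 8.85
tcp_pos: [0.497, 0.0639, 0.0279]
tool_rot: [[0.123, 0.992, -0.009], [0.992, -0.123, -0.011], [-0.012, -0.007, -1.0]]
force: [-5.3, -21.9, 7.3]
gripper_width: 0.765
finger_force: 11.6
```

```bash
python3 - <<'E'
from h import *
import cv2
lanepose(V)
im=[cams.get_image('scene')[195:305,310:460,::-1],cams.get_image('top')[190:260,170:310,::-1]]
cv2.imwrite('pics/s7.png',np.vstack([cv2.resize(im[0],(450,330),interpolation=2),cv2.resize(im[1],(450,225),interpolation=2)]))
E
```

```text
t 8.85 lane mm [-40.9 -82.7  27.9] F lane [ -2.9 -22.4   7.3] w 0.765 rot [[0.013, 1.0, -0.007], [1.0, -0.013, -0.012], [-0.012, -0.007, -1.0]]
```

View pics/s7.png

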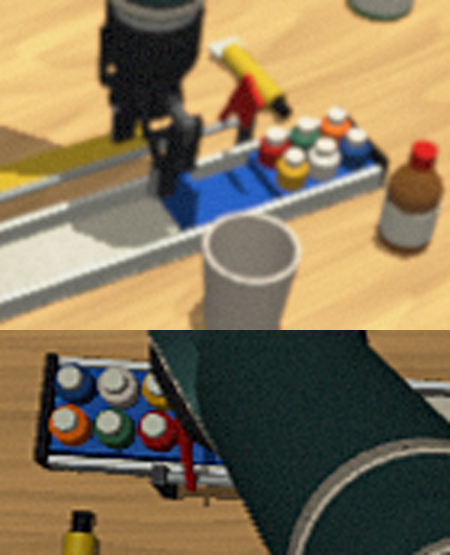

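The rack is home: it stopped dead at lane y −82.7 while the force rose to 22 N, with the nose on the black stop in both views and all bottles past the gate. I'll back off while still pressing, then raise.

>>> move_arm:
  rows:
    - [[-0.15,0,0,0,0,0,-0.53],[-0.15,0,0,0,0,0,-0.53],[-0.15,0,0,0,0,0,-0.53],[-0.1,0,0,0,0,0,-0.53],[0,0,0,0,0,0,-0.53]]

```text
time_s: 9.45
tcp_pos: [0.4971, 0.0451, 0.0292]
tool_rot: [[0.115, 0.993, 0.001], [0.993, -0.115, 0.0], [0.0, 0.001, -1.0]]
force: [-0.6, 0.9, 3.1]
gripper_width: 0.765
finger_force: 2.0
```

>>> move_arm:
  rows:
    - [[0,0,-0.15,0,0,0,-0.53],[0,0,-0.2,0,0,0,-0.53],[0,0,-0.2,0,0,0,-0.53],[0,0,-0.2,0,0,0,-0.53],[0,0,-0.2,0,0,0,-0.53]]

```text
time_s: 9.95
tcp_pos: [0.497, 0.045, 0.0776]
tool_rot: [[0.115, 0.993, 0.0], [0.993, -0.115, -0.0], [-0.0, 0.0, -1.0]]
force: [0.0, 0.1, -0.2]
gripper_width: 0.767
finger_force: 0.0
```

>>> move_arm:
  rows:
    - [[0,0,-0.4,0,0,0,-0.53],[0,0,-0.6,0,0,0,-0.53],[0,0,-0.8,0,0,0,-0.53],[0,0,-0.8,0,0,0,-0.53],[0,0,0,0,0,0,-0.53]]

```text
time_s: 10.45
tcp_pos: [0.4999, 0.0459, 0.2122]
tool_rot: [[0.114, 0.993, 0.01], [0.993, -0.114, 0.0], [0.001, 0.01, -1.0]]
force: [0.4, -0.3, 0.8]
gripper_width: 0.766
finger_force: 0.0
```

>>> move_arm:
  rows:
    - [[-0.8,-0.4,0,0,0,0,-0.53],[-0.8,-0.4,0,0,0,0,-0.53],[-0.8,-0.4,0,0,0,0,-0.53],[-0.8,-0.4,0,0,0,0,-0.53],[0,0,0,0,0,0,-0.53]]

```text
time_s: 10.95
tcp_pos: [0.3952, -0.1091, 0.2061]
tool_rot: [[0.123, 0.992, -0.003], [0.992, -0.123, -0.002], [-0.002, -0.003, -1.0]]
force: [-0.5, -0.0, -0.6]
gripper_width: 0.761
finger_force: 0.0
```

```bash
python3 - <<'E'
from h import *
import cv2
lanepose(V)
im=[cams.get_image('scene')[195:305,270:470,::-1],cams.get_image('top')[185:285,170:385,::-1]]
cv2.imwrite('pics/s8.png',np.vstack([cv2.resize(im[0],(540,297),interpolation=2),cv2.resize(im[1],(540,251),interpolation=2)]))
E
```

```text
t 10.95 lane mm [-123.  -265.9  206.1] F lane [-0.5 -0.1 -0.6] w 0.761 rot [[0.013, 1.0, -0.003], [1.0, -0.013, -0.002], [-0.002, -0.003, -1.0]]
```

View pics/s8.png

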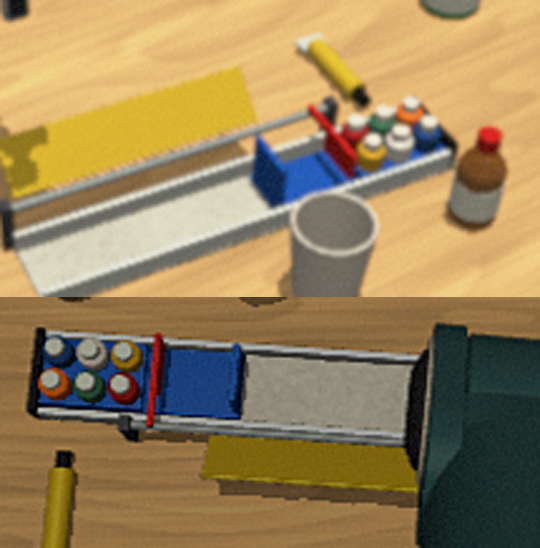

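The rack sits against the black stop, the gate is shut behind the bottles over the tail, and the arm is clear.

```bash
python3 -c "
from bench import arm;print(arm.hand_in())"
```

```text
the job is handed in; nothing more can be done
None
```

The blue rack is fully home against the black end stop, the gate was held wide open until every bottle was past it and is now shut behind them, and the job is handed in at about 11 s of robot time; no verdict came back.

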